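# Slide the case tag to the finished end of the bent wire rail

## Robot

A 7-joint arm with a two-finger parallel gripper is mounted at the origin on a cart in front of the work surface, level with it; the furniture and walls round the work are solid. World frame = base frame: x ahead of the robot, y to its left, z up, the work surface at z = 0. Lengths are in m, angles in rad, forces in N, time in s.
With the tool pointing down it reaches from about 0.4 to 0.875 m from the base axis. Payload 19.3 kg.
Tool frame: the origin (TCP) lies at the very end of the fingers, on their centre line; the grasp point (between the pads) lies bot.grasp_offset behind it (bot.grasp_offset is the distance from the TCP to the grasp point, in m); z points along the fingers, y is the direction in which the jaws open and shut (so a half turn about z gives the same grasp; the last joint's range is limited). The gripper opens to 85 mm and grips with 20 to 120 N. Pads are 22 mm wide; open, the fingers measure 114 mm over their backs; the gripper's body (76 mm by 85 mm) begins 54 mm behind the grasp point. The pads swing forward as they close: fully open they stand 13 mm farther back than shut.
Start: joints at [1.145, 0.521, -0.036, 1.599, 0.021, 1.021, -0.113], TCP at [0.218, -0.586, 0.231] pointing down, gripper open.
Joint ranges: [-2.91, 2.91], [-0.3, 2.13], [-1.5, 1.42], [0.17, 2.43], [-1.26, 4.41], [0.16, 1.93], [-2.52, 2.52]. Speed limits (rad/s): [1.89, 1.89, 2.39, 2.39, 3.01, 3.01, 3.01].

## Interface

Orientations are given as [roll, pitch, yaw] about the fixed x, y, z axes, in that order (R = Rz(yaw) Ry(pitch) Rx(roll)).
In Python, from workcell import bot gives the robot as it stands. The module is installed in compiled form; this text tells all that it offers.
- The arm moves only by the shell command python3 -m handwheel 'ROWS' [OPENING] [FORCE]. ROWS is JSON, a list of rows, each a list of 6 numbers: the shift along the tool's x, y, z as a fraction of full scale, then the turn, a rotation vector about the tool's x, y, z as a fraction of full scale. In form: [[x, y, z, rx, ry, rz], ...]. A call has 1 to 8 rows; each row shifts and turns the commanded pose from where the row before left it, along the tool's axes as they then stand; what a row does not reach is not made up. Full scale, the value 1, is 0.025 m for a shift and 360 degrees for a turn. A row lasts 1/8 s, in which the tool goes at most 62.5 mm and 10.7 degrees, less where a joint would pass 70% of its speed; a pose out of reach is approached as far as the arm can. A call with a number of a shift or a turn outside -1 to 1 is refused whole. A call with a gripper value outside its range is refused whole. OPENING is the closure, from -1 (fully open) to 1 (shut), set as the call begins (- or left out, the last holds). The fingers move at their own pace and stop on an object; FORCE is the grip in N (left out, the last holds). Time passes only in rows, so rows that do not move let the fingers close. It gives the time, the measured TCP pose, the force and the opening at its end, in the units of the state.
- bot.observe(): the state, without advancing time (a new reading comes with each control period).
- bot.grab_frame(name): name is "scene" or "side" or "wrist"; returns a dict with "pixels" (480x640x3 uint8, blue, green, red), "vertical_fov" (degrees; the focal length in pixels is half the picture's height over the tangent of half this angle, whatever the lens; pixels are square), "cx", "cy" (the principal point, pixels), "R" (3x3) and "t" (3): a world point X has camera coordinates R X + t. Camera axes: x right, y down, z forward; pixel columns grow to the right and rows downward; lengths in m; the calibration is good to about 2 mm. A picture is of the moment at which its call begins. There is no depth.
- bot.job_done(): hands the job in, once; it reports no verdict.
Trained networks look in a picture, given as the dict that the camera call returned (one of the last four; its "shot" number tells which), for a name from the list of things; names that differ only in an ending like _2 or _b are one class to them, and where a whole thing is asked for, a point or a joint stands for the part that bears it (a point fixed in the world has none). Each returns a list of dicts, best first, with "score" (0 to 1); they miss things now and then, are a little off and sometimes report something else, mostly with a low value. They report only what shows in the picture. A call takes as long as a camera call.
- bot.trace(picture, thing): "region" (480x640 bool, what is visible of it) and "point" ([column, row] in pixels, amid what is visible of it).
The state is a dict: "clock": time; "qpos": joint angles; "qd": joint speeds; "joint_efforts": joint torques, N m; "position": TCP position; "tool_rot": TCP orientation; "force": force on the tool from outside, world axes, zero at the start; "moment": the same for the moment, N m; "grip_width": finger opening in m.
Only numpy, scipy, OpenCV 4.12 (cv2) and the standard library are available. Lean on these libraries where they do the work, as an engineer would, in place of code of your own. Each camera call takes 0.05 s, during which the arm holds its last target.

## Task

The case has been read: take the yellow case tag by its black grip and slide its ring along the bent wire rail, round both corners, until it is fully home against the red end disc, then let go and leave it hanging there. The wire is hand bent and never quite the same, so feel your way gently and do not force the ring against the wire; leave the specimen cup, the jar and the slide carton standing where they are.

Things in the scene. Friction and masses are not known exactly. Their poses are not given: they have to be found in the camera images.
- rail: case rail, fixed: stiff level steel wire, 6 mm thick, axis 220 mm above the worktop, on a post with a round grey foot (56 mm) at each end. Origin: under the start post at worktop height; x along the first straight, z up. Going from the start: straight, rounded bend to the right, straight, bend to the right again, straight to the red disc; the end post is 20 mm behind its face
- wire_start (a point): on the wire's axis at the face of the black start disc (22 mm across), 19 mm along x from the rail's origin. From here the wire is bent by hand and not measured beforehand: straights 25 to 65 mm long, bends of about 20 mm radius that each turn by 60 to 90 degrees. Posts and discs rise at most 13 mm above the wire's axis. The microscope's screen hangs to the left, 450 to 660 mm up, 300 mm ahead
- tag: yellow case tag, about 90 g, loose on the first straight. Origin: centre of its ring's hole (hole 14 mm, outside 26 mm, 10 mm long, so 4 mm of play all round the wire; at rest it hangs with its hole centre about 4 mm below the wire's axis). x along the hole, z up. A plate 24 mm wide hangs to 50 mm below the origin and keeps it upright; a black grip stands on top
- grip (a point): middle of the tag's black grip: an upright square block 14 x 14 mm and 34 mm high, its middle 35 mm above the centre of the ring's hole (it reaches from 18 to 52 mm above it). It swivels freely about the vertical on the ring: its flats turn to the fingers as they close, and the ring turns with the wire by itself while the grip is held
- stop (a point): centre of the front face of the red end disc (26 mm across, 6 mm thick) on the wire's axis; x points along the last straight in the direction in which the tag arrives, z up. When the tag is home its ring's hole centre is 5 mm before this point
- cup: specimen cup with yellow lid, 58 mm across, 75 mm high, loose; origin under its centre. Leave alone
- carton: dark red slide carton, 32 x 82 x 30 mm, loose; origin under its centre. Leave alone
- jar: stain jar with black lid, 58 mm across, 97 mm high, loose; origin under its centre. Leave alone

How it is judged:
By the outcome, as a careful person would: the job done as asked, in the order asked, and still so for the second after the job is handed in, with the robot touching nothing.
It also fails if it takes over 54 s, if anything falls off the work surface, if the arm or the gripper's body presses on something with over 40 N, if the wrist force passes 120 N, or if a joint passes its speed limit or range.

## Working session

There is one attempt and no reset: what is moved stays moved. The work goes in short steps, Python scripts to look and compute and a shell command to move; the robot and the scene stay as the last step left them, time stands still between calls to the robot, and variables do not carry over. Pictures are saved under pics/ and viewed, and the job is handed in when it is done.

```bash
mkdir -p pics; ls; cat > h.py <<'E'
import numpy as np, cv2
from workcell import bot
def grab(n,fn=None):
    f=bot.grab_frame(n)
    if fn: cv2.imwrite('pics/'+fn,f['pixels'])
    return f
def foc(f): return 240/np.tan(np.radians(f['vertical_fov'])/2)
def ray(f,p):
    R=np.array(f['R']);t=np.array(f['t']);k=foc(f)
    d=R.T@np.array([(p[0]-f['cx'])/k,(p[1]-f['cy'])/k,1.]); return -R.T@t,d
def atz(f,p,z):
    c,d=ray(f,p); return c+d*(z-c[2])/d[2]
def proj(f,X):
    x=np.array(f['R'])@np.array(X)+np.array(f['t']);k=foc(f)
    return np.array([f['cx']+k*x[0]/x[2],f['cy']+k*x[1]/x[2]])
E
python3 - <<'E'
from h import *
s=bot.observe()
for k,v in s.items(): print(k,np.round(v,4))
print(bot.grasp_offset)
for n in ['scene','side','wrist']:
    f=grab(n,n+'0.png'); print(n,f['vertical_fov'],f['cx'],f['cy'],-np.array(f['R']).T@f['t'],np.round(f['R'],3).tolist())
E
```

```text
pics
clock 0.0
qpos [ 1.1448  0.522  -0.0363  1.6     0.0212  1.0211 -0.1128]
qd [ 0.0011  0.0008  0.0004 -0.0007 -0.0009  0.0019 -0.0007]
joint_efforts [ 6.00000e-04 -9.27102e+01  1.98050e+00 -3.69918e+01  1.79000e-02
  8.30000e-03  0.00000e+00]
position [ 0.2176 -0.5855  0.2307]
tool_rot [-3.1404e+00  1.0000e-04  3.5580e-01]
force [ 0.8648 -0.1627  0.1995]
moment [0.0076 0.0146 0.0058]
grip_width 0.0853
0.0187
scene 45.232064176171676 324.2819971181316 232.27990126567877 [ 0.85037607 -0.68785447  1.30024321] [[0.772, 0.635, 0.008], [0.564, -0.68, -0.469], [-0.292, 0.367, -0.883]]
side 46.95769952725505 318.06084614138854 240.1089060518854 [ 0.42758135 -1.27476458  0.7895043 ] [[0.998, -0.053, -0.021], [-0.044, -0.499, -0.866], [0.036, 0.865, -0.5]]
wrist 67.63737106551004 316.6297136128094 241.0596765509436 [ 0.28620129 -0.56133233  0.37480106] [[0.348, -0.937, -0.001], [-0.899, -0.334, 0.282], [-0.264, -0.097, -0.96]]
```

View pics/scene0.png

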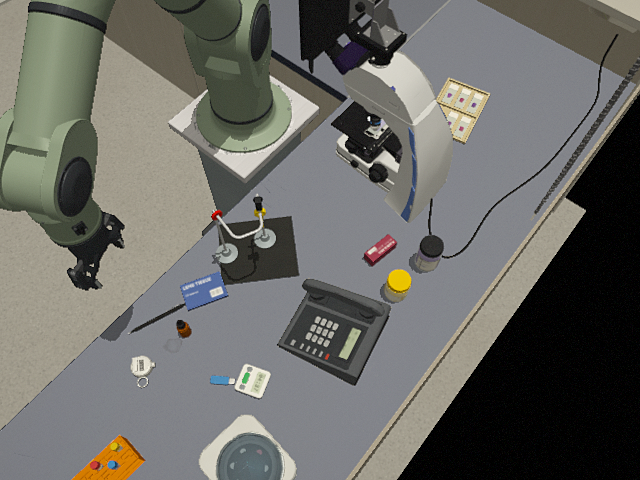

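View pics/side0.png

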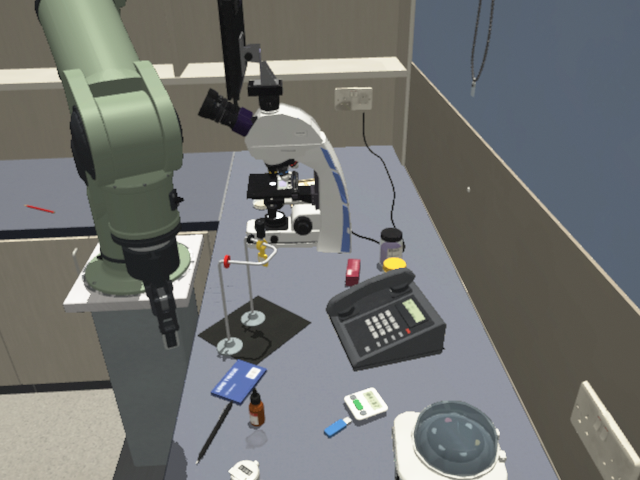

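View pics/wrist0.png

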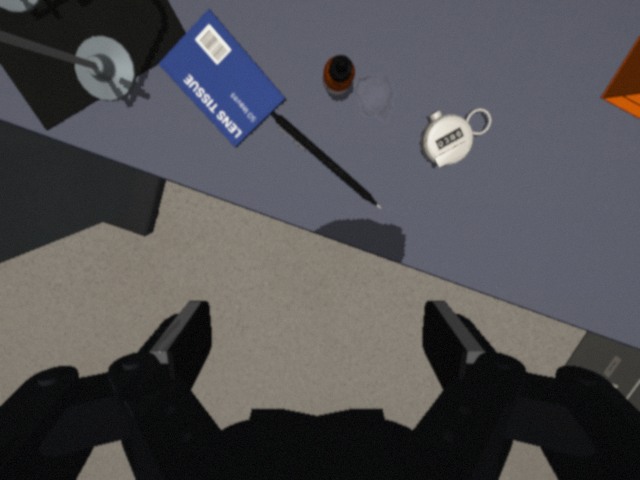

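```bash
python3 - <<'E'
from h import *
a=cv2.imread('pics/scene0.png')[185:275,195:295]; b=cv2.imread('pics/side0.png')[215:355,200:300]
cv2.imwrite('pics/sc_crop.png',cv2.resize(a,None,fx=6,fy=6,interpolation=cv2.INTER_CUBIC))
cv2.imwrite('pics/si_crop.png',cv2.resize(b[:75],None,fx=7,fy=7,interpolation=cv2.INTER_CUBIC))
f=grab('scene'); g=grab('side')
for n in ['grip','tag','rail','stop','wire_start','cup','jar','carton']:
    for nm,q in (('scene',f),('side',g)):
        r=bot.trace(q,n)
        print(n,nm,[(round(x['score'],2),np.round(x['point'],1).tolist(),int(x['region'].sum())) for x in r][:2])
E
```

```text
grip scene [(0.5, [256.0, 202.7], 93)]
grip side [(0.51, [261.7, 228.4], 117), (0.23, [392.0, 244.5], 690)]
tag scene [(0.59, [257.9, 210.9], 121)]
tag side [(0.82, [258.3, 242.4], 357)]
rail scene [(0.59, [233.8, 243.1], 735)]
rail side [(0.92, [242.6, 316.1], 1159)]
stop scene [(0.8, [223.7, 250.1], 546)]
stop side [(0.79, [229.9, 336.1], 837)]
wire_start scene [(0.97, [233.9, 236.6], 1150)]
wire_start side [(0.82, [246.5, 313.6], 1785)]
cup scene [(0.78, [398.3, 287.6], 698)]
cup side [(0.77, [393.3, 263.7], 253)]
jar scene [(0.93, [429.4, 251.7], 777)]
jar side [(0.85, [391.8, 244.2], 658)]
carton scene [(0.87, [382.1, 249.6], 497), (0.34, [237.0, 236.8], 1101)]
carton side [(0.76, [352.2, 273.2], 314)]
```

View pics/sc_crop.png

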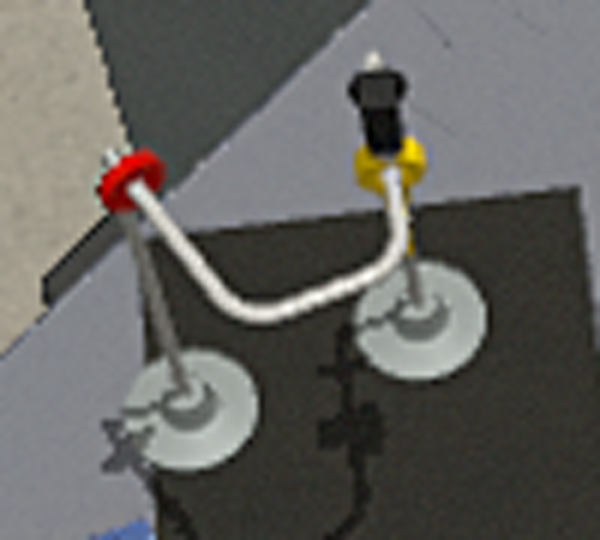

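View pics/si_crop.png

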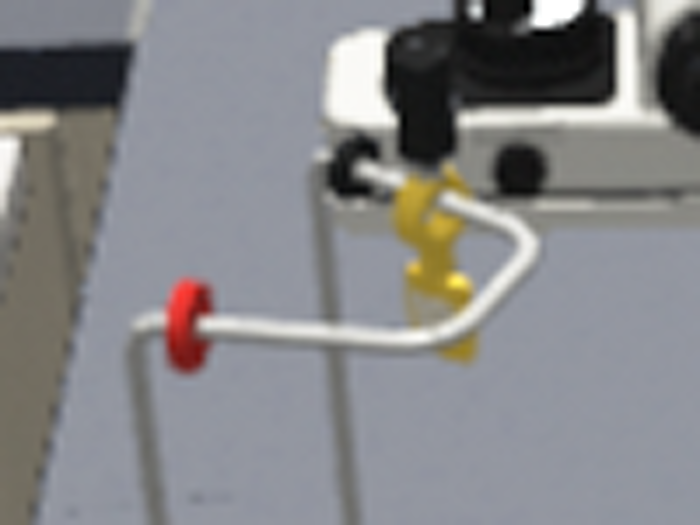

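```bash
python3 - <<'E'
from h import *
f=grab('scene'); g=grab('side')
S=lambda x,y:(195+x/6,185+y/6)
D=lambda x,y:(200+x/7,215+y/7)
for n,p in dict(wirebehind=(376,62),wring=(393,170),w1=(397,205),w2=(402,240),w3=(385,268),w4=(330,293),w5=(280,311),w6=(250,313),w7=(215,295),w8=(170,232),w9=(140,190),disc=(133,180)).items(): print('sc',n,np.round(atz(f,S(*p),.22),4))
for n,p in dict(post=(318,158),blackdisc=(352,167),w0=(375,176),w1=(450,200),w2=(500,222),w3=(530,245),w4=(500,288),w5=(450,330),w6=(410,342),w7=(330,335),w8=(210,326),disc=(188,326)).items(): print('si',n,np.round(atz(g,D(*p),.22),4))
print('griptop sc',atz(f,S(380,85),.268),'si',atz(g,D(425,45),.268))
for p in [(420,320),(192,408)]: print('foot',atz(f,S(*p),0.003))
print('feet side',atz(g,(253,318),.003),atz(g,(230,346),.003))
for n,p,z in (('cup',(399,280),.075),('jar',(431,243),.097),('carton',(381,248),.03)): print(n,atz(f,p,z))
E
```

```text
sc wirebehind [ 0.322  -0.2614  0.22  ]
sc wring [ 0.3575 -0.2911  0.22  ]
sc w1 [ 0.3684 -0.3008  0.22  ]
sc w2 [ 0.3794 -0.3103  0.22  ]
sc w3 [ 0.3824 -0.3225  0.22  ]
sc w4 [ 0.3742 -0.3423  0.22  ]
sc w5 [ 0.3656 -0.3587  0.22  ]
sc w6 [ 0.358 -0.366  0.22 ]
sc w7 [ 0.3436 -0.3687  0.22  ]
sc w8 [ 0.3137 -0.3606  0.22  ]
sc w9 [ 0.2934 -0.355   0.22  ]
sc disc [ 0.2886 -0.3537  0.22  ]
si post [ 0.3176 -0.2662  0.22  ]
si blackdisc [ 0.328  -0.2726  0.22  ]
si w0 [ 0.3351 -0.2786  0.22  ]
si w1 [ 0.3578 -0.2946  0.22  ]
si w2 [ 0.3726 -0.3086  0.22  ]
si w3 [ 0.3815 -0.3223  0.22  ]
si w4 [ 0.3733 -0.3451  0.22  ]
si w5 [ 0.36   -0.3661  0.22  ]
si w6 [ 0.3492 -0.3713  0.22  ]
si w7 [ 0.3269 -0.3658  0.22  ]
si w8 [ 0.2933 -0.3582  0.22  ]
si disc [ 0.2871 -0.3577  0.22  ]
griptop sc [ 0.35290648 -0.28636527  0.268     ] si [ 0.3536895  -0.28798857  0.268     ]
foot [ 0.31654781 -0.25805106  0.003     ]
foot [ 0.27128481 -0.34919492  0.003     ]
feet side [ 0.31576703 -0.258673    0.003     ] [ 0.27105289 -0.35195296  0.003     ]
cup [ 0.65698543 -0.16487659  0.075     ]
jar [ 0.66296988 -0.04995121  0.097     ]
carton [ 0.56540805 -0.10462701  0.03      ]
```

```bash
python3 -m handwheel '[[0,0,-1,0,0,0],[0,0,-1,0,0,0],[0.8,-1,-0.35,0,0,0],[0.8,-1,-0.35,0,0,0],[0.8,-1,-0.35,0,0,0],[0.8,-1,-0.35,0,0,0],[0.8,-1,-0.35,0,0,0],[0.8,-1,-0.35,0,0,0]]' -1
python3 - <<'E'
from h import *
f=grab('wrist','w1.png'); print(f['t'],bot.observe()['position'])
E
```

```text
clock: 2.15
position: [0.2782, -0.4024, 0.3342]
tool_rot: [3.141, -0.0, 0.356]
force: [0.1, -1.2, 1.0]
grip_width: 0.0852
[-0.47504847  0.05102337  0.51332991] [ 0.2799853  -0.39942938  0.33539343]
```

View pics/w1.png

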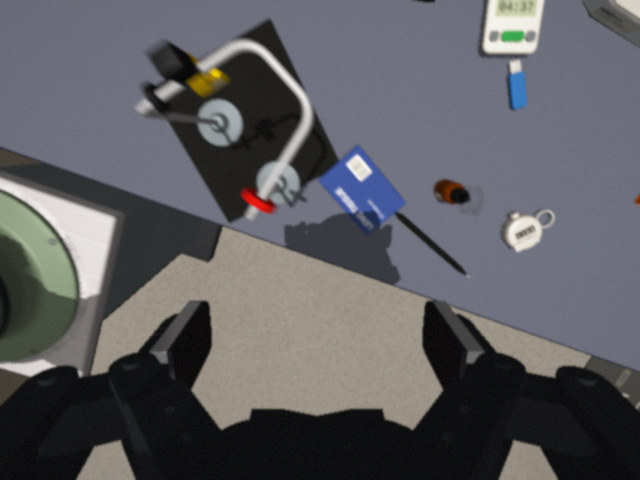

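```bash
python3 - <<'E'
from h import *
import pickle
f=grab('wrist'); pickle.dump(f,open('fw.pkl','wb'))
a=f['pixels'][25:235,130:330]
cv2.imwrite('pics/w2.png',cv2.resize(a,None,fx=2.8,fy=2.8,interpolation=cv2.INTER_CUBIC))
print(bot.observe()['position'])
E
```

```text
[ 0.27935095 -0.40130207  0.33498135]
```

View pics/w2.png

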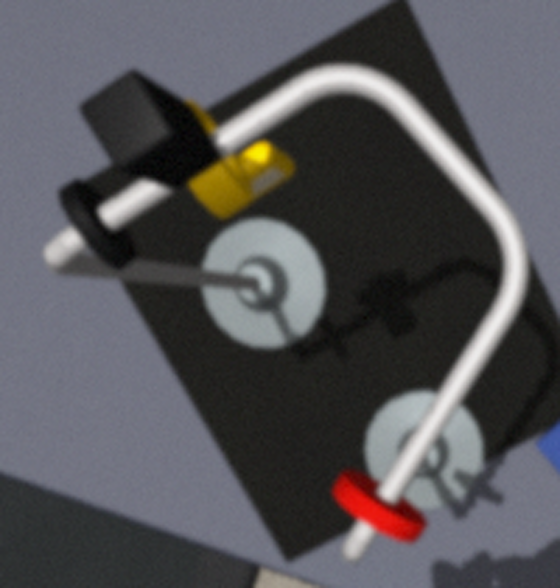

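```bash
cat > m.py <<'E'
from h import *
import pickle
f=pickle.load(open('fw.pkl','rb'))
C=lambda x,y:(130+x/2.8,25+y/2.8)
pts=[(55,255),(110,216),(130,203),(235,135),(265,114),(300,92),(340,80),(385,92),(430,140),(480,195),(510,240),(512,280),(490,330),(440,415),(395,492),(385,505),(352,548)]
W=[]
im=f['pixels'].astype(float).min(2)
for p in pts:
    q=C(*p); X=atz(f,q,.22); W.append(X)
    print(p,np.round(X,4))
W=np.array(W)
def line(a):
    c=a.mean(0); u=np.linalg.svd(a-c)[2][0]; u*=np.sign(u@(a[-1]-a[0])); return c,u
i1=W[[1,2,3,4],:2]; i2=W[[8,9],:2]; i3=W[[12,13,14],:2]
L=[line(i1),line(i2),line(i3)]
for c,u in L: print(c,u,np.degrees(np.arctan2(u[1],u[0])))
def inter(a,b):
    s=np.linalg.solve(np.c_[a[1],-b[1]],b[0]-a[0]); return a[0]+s[0]*a[1]
print('corners',inter(L[0],L[1]),inter(L[1],L[2]))
print('grip top',atz(f,C(133,112),.268))
cs=[(82,108),(133,72),(183,115),(132,155)]
print('top corners',[np.round(atz(f,C(*p),.268)[:2],4) for p in cs])
print('feet',atz(f,C(265,283),.003),atz(f,C(425,450),.003))
E
python3 m.py
```

```text
(55, 255) [ 0.3207 -0.2632  0.22  ]
(110, 216) [ 0.3342 -0.2736  0.22  ]
(130, 203) [ 0.3387 -0.2774  0.22  ]
(235, 135) [ 0.3621 -0.297   0.22  ]
(265, 114) [ 0.369  -0.3023  0.22  ]
(300, 92) [ 0.3764 -0.3087  0.22  ]
(340, 80) [ 0.3821 -0.3167  0.22  ]
(385, 92) [ 0.3834 -0.3273  0.22  ]
(430, 140) [ 0.3773 -0.3406  0.22  ]
(480, 195) [ 0.37   -0.3558  0.22  ]
(510, 240) [ 0.363  -0.3661  0.22  ]
(512, 280) [ 0.3545 -0.3698  0.22  ]
(490, 330) [ 0.3414 -0.3688  0.22  ]
(440, 415) [ 0.3173 -0.364   0.22  ]
(395, 492) [ 0.2944 -0.3596  0.22  ]
(385, 505) [ 0.2903 -0.3582  0.22  ]
(352, 548) [ 0.2762 -0.3536  0.22  ]
[ 0.35100333 -0.28756353] [ 0.76977641 -0.63831362] -39.666185241381825
[ 0.37367904 -0.34821474] [-0.43028377 -0.90269368] -115.48557040591987
[ 0.31771577 -0.36413885] [-0.98115577  0.19321839] 168.85933444375087
corners [ 0.3879757  -0.31822174] [ 0.36193748 -0.3728474 ]
grip top [ 0.35658892 -0.29190193  0.268     ]
top corners [array([ 0.3538, -0.2826]), array([ 0.3633, -0.2902]), array([ 0.3594, -0.301 ]), array([ 0.3491, -0.2936])]
feet [ 0.31929153 -0.26146958  0.003     ] [ 0.27343782 -0.35374861  0.003     ]
```

```bash
python3 -m handwheel '[[0.876,-0.632,0,0,0,0],[0.876,-0.632,0,0,0,0],[0.876,-0.632,0,0,0,0],[0.876,-0.632,0,0,0,0],[0.876,-0.632,0,0,0,0],[0,0,0,0,0,-0.0277],[0,0,0,0,0,-0.0277],[0,0,0,0,0,-0.0277]]'
python3 - <<'E'
from h import *
f=grab('wrist','w3.png'); g=grab('scene','s3.png'); s=bot.observe(); print(s['position'],s['tool_rot'],s['qpos'])
import pickle; pickle.dump(f,open('fw3.pkl','wb'))
E
```

```text
clock: 3.25
position: [0.353, -0.2918, 0.3337]
tool_rot: [3.142, 0.0, 0.883]
force: [0.0, -0.7, -0.7]
grip_width: 0.0854
[ 0.35292976 -0.29176766  0.33368101] [-3.14154484e+00 -7.40716623e-05  8.80073266e-01] [ 0.79060191  0.15263037 -0.26014625  1.8679443   0.0432374   1.12647677
 -0.17597164]
```

View pics/w3.png

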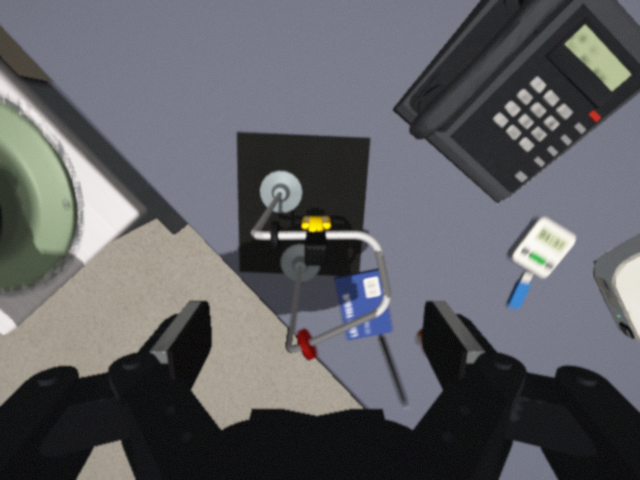

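View pics/s3.png

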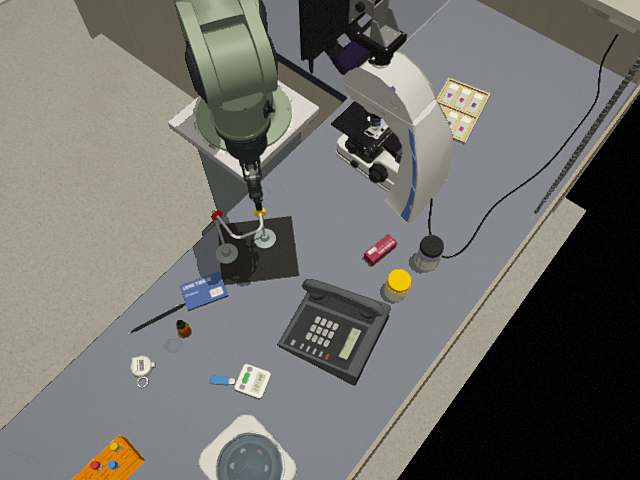

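```bash
python3 - <<'E'
import pickle
from h import *
f=pickle.load(open('fw3.pkl','rb'))
a=f['pixels'][180:370,230:410]
cv2.imwrite('pics/w4.png',cv2.resize(a,None,fx=3.1,fy=3.1,interpolation=cv2.INTER_CUBIC))
print([ (z,proj(f,[.3529,-.2918,z])) for z in (.268,.3337)])
E
```

```text
[(0.268, array([314.32923368, 257.60023386])), (0.3337, array([313.4292063, 305.9945098]))]
```

View pics/w4.png

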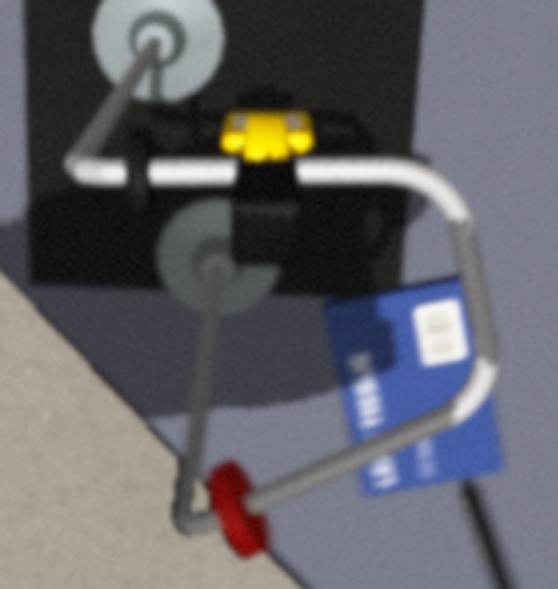

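```bash
python3 -m handwheel '[[0.056,0.03,0.97,0,0,0],[0,0,0.97,0,0,0],[0,0,0.97,0,0,0],[0,0,0.93,0,0,0],[0,0,0,0,0,0],[0,0,0,0,0,0]]'
python3 - <<'E'
from h import *
f=grab('wrist','w5.png'); g=grab('side','d5.png'); s=bot.observe(); print(s['position'],s['tool_rot'],s['force'])
E
```

```text
clock: 4.1
position: [0.3548, -0.291, 0.2386]
tool_rot: [3.141, -0.0, 0.876]
force: [0.6, -0.2, 0.4]
grip_width: 0.0853
[ 0.35488066 -0.29099276  0.23869862] [ 3.14024403e+00 -6.20530590e-05  8.76598868e-01] [0.99744567 0.45108826 0.41696422]
```

View pics/w5.png

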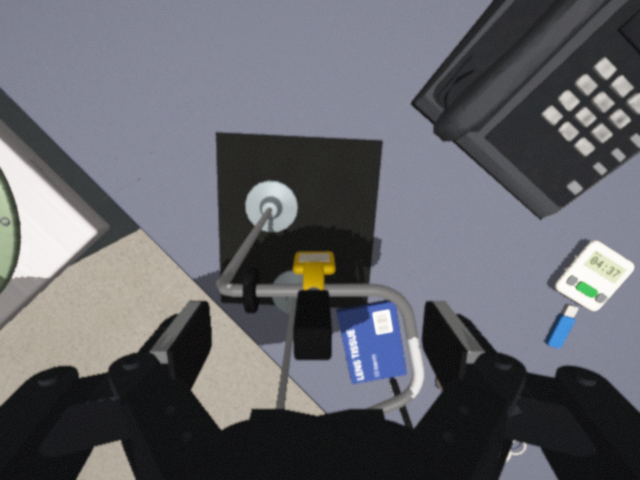

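View pics/d5.png

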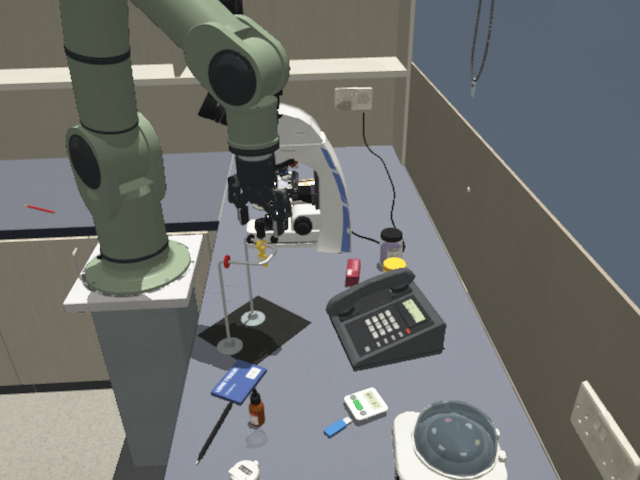

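```bash
python3 -m handwheel '[[0,0,0,0,0,0],[0,0,0,0,0,0],[0,0,0,0,0,0],[0,0,0,0,0,0],[0,0,0,0,0,0],[0,0,0,0,0,0]]' 1 30
python3 - <<'E'
from h import *
f=grab('wrist','w6.png'); s=bot.observe(); print(s['position'],s['tool_rot'],s['force'],s['moment'],s['grip_width'])
import pickle; pickle.dump(f,open('fw6.pkl','wb'))
E
```

```text
clock: 4.95
position: [0.3545, -0.2907, 0.2378]
tool_rot: [3.142, -0.0, 0.878]
force: [-0.8, -0.3, 2.0]
grip_width: 0.0132
[ 0.35454711 -0.29067443  0.23782624] [3.14158307e+00 3.71792453e-06 8.77925513e-01] [-0.97905544  0.31727612  1.484192  ] [ 0.04829597  0.15516754 -0.05720669] 0.013229996151903766
```

View pics/w6.png

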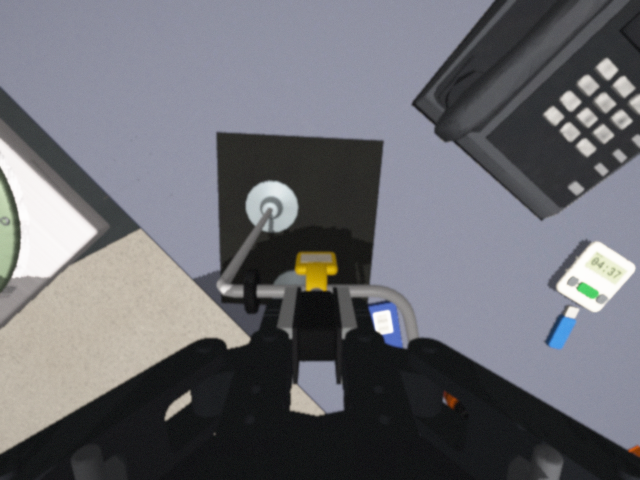

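```bash
cat > fit.py <<'E'
from h import *
import pickle
from scipy.optimize import least_squares
f1=pickle.load(open('fw.pkl','rb')); f3=pickle.load(open('fw3.pkl','rb'))
C1=lambda p:(130+p[0]/2.8,25+p[1]/2.8); C3=lambda p:(230+p[0]/3.1,180+p[1]/3.1)
A=[(110,216),(130,203),(235,135),(265,114),(300,92),(340,80),(385,92),(430,140),(480,195),(510,240),(512,280),(490,330),(440,415),(395,492)]
B=[(105,172),(200,172),(330,172),(400,173),(440,193),(465,230),(480,300),(490,350),(480,385),(455,410),(370,448),(260,500)]
PA=np.array([atz(f1,C1(p),.22)[:2] for p in A]); PB=np.array([atz(f3,C3(p),.22)[:2] for p in B])
def path(q,n=400,L3=.08):
    x,y,th,l1,a1,l2,a2,r=q
    segs=[(l1,0),(r*a1,-1/r),(l2,0),(r*a2,-1/r),(L3,0)]
    P=[];H=[];ds=.0005
    p=np.array([x,y])
    for L,k in segs:
        n=max(2,int(L/ds)); d=L/n
        for i in range(n):
            P.append(p.copy());H.append(th)
            tm=th+k*d/2; p=p+d*np.array([np.cos(tm),np.sin(tm)]); th+=k*d
    return np.array(P),np.array(H)
def res(q,off=True):
    P,_=path(q[:8]); o=q[8:10]
    r=[]
    for Q,s in ((PA,o),(PB,-o)):
        for z in Q+s: r.append(np.min(np.hypot(*(P-z).T)))
    r=np.array(r)
    return np.r_[r*1000,(q[7]-.02)*1000*.3,o*1000*.5, (q[0]-.33)*300,(q[1]+.27)*300]
q0=[.33,-.27,-.69,.035,1.31,.03,1.31,.02,0,0]
s=least_squares(res,q0,diff_step=1e-3,x_scale=[.01,.01,.1,.01,.1,.01,.1,.01,.01,.01])
q=s.x; print(np.round(q,4),'rms mm',np.sqrt(np.mean(s.fun[:26]**2)),np.round(s.fun,1)); np.save('q.npy',q)
print('angles',np.degrees(q[[2,4,6]]))
for f,n,o in ((f1,'o1',-q[8:10]),(f3,'o3',q[8:10])):
    im=cv2.resize(f['pixels'],None,fx=3,fy=3,interpolation=cv2.INTER_CUBIC)
    P,_=path(q[:8])
    for p in P[::6]:
        u=proj(f,[*(p+o),.22]); cv2.circle(im,(int(3*u[0]+1),int(3*u[1]+1)),1,(0,255,0),-1)
    if n=='o1': im=im[75:675,390:1000]
    else: im=im[540:1110,690:1230]
    cv2.imwrite('pics/%s.png'%n,im)
E
python3 fit.py
```

```text
[ 3.243e-01 -2.663e-01 -6.814e-01  6.230e-02  8.650e-02 -5.900e-03
  2.605e+00  3.860e-02  4.000e-04 -7.000e-04] rms mm 1.511727582353525 [ 0.3  0.2  0.4  0.2  0.8  2.2  1.2  3.6  2.2  1.8  2.   0.4  0.2  0.9
  0.5  0.4  0.6  1.2  1.4  0.7  3.3  0.8  2.3  1.3  1.6  0.5  5.6  0.2
 -0.4 -1.7  1.1]
angles [-39.04276013   4.95532269 149.25722457]
```

```bash
sed -i 's/^s=least.*/s=least_squares(res,q0,bounds=([.3,-.3,-.9,.015,1.0,.015,1.0,.012,-.01,-.01],[.35,-.25,-.5,.07,1.65,.07,1.65,.03,.01,.01]),diff_step=1e-2,x_scale=[.01,.01,.1,.01,.1,.01,.1,.01,.01,.01])/' fit.py; python3 fit.py
```

```text
[ 3.2360e-01 -2.6670e-01 -6.6560e-01  6.2900e-02  1.3230e+00  2.3200e-02
  1.3762e+00  2.4700e-02  3.0000e-04 -6.0000e-04] rms mm 0.6839414832316004 [ 0.9  0.7  0.4  0.3  0.2  1.1  1.3  0.2  0.5  0.7  0.4  0.5  0.1  0.9
  0.4  0.2  0.9  0.2  0.6  0.8  0.3  1.   1.1  0.1  1.1  0.3  1.4  0.2
 -0.3 -1.9  1. ]
angles [-38.13551347  75.80127484  78.85149632]
```

View pics/o1.png

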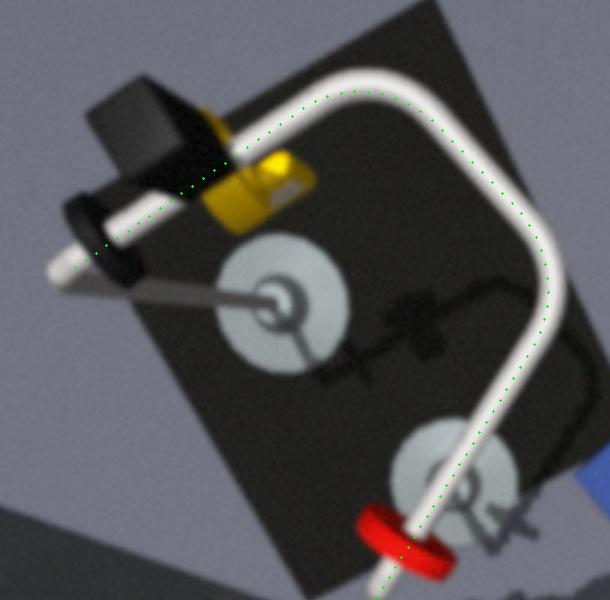

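View pics/o3.png

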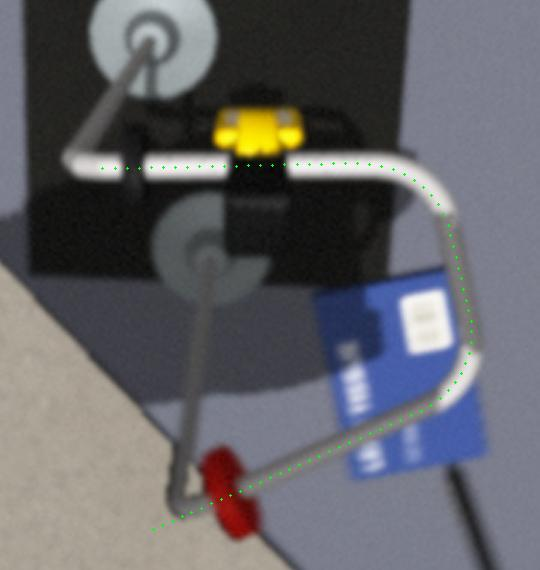

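```bash
sed -i 's/((PA,o),(PB,-o))/((PA,o),)/; s/(q\[7\]-.02)\*1000\*.3/(q[7]-.02)*1000*.15/; s/o\*1000\*.5/o*1e5/' fit.py; python3 fit.py
cat > prof.py <<'E'
from fit import *
P,H=path(q[:8],L3=.07)
T=np.array([.3545,-.2907]); i=np.argmin(np.hypot(*(P-T).T)); print('lat off',P[i]-T)
tx=np.array([.639,.769]);ty=np.array([.769,-.639])
face=np.array([.2920,-.3588]); j=np.argmin(np.hypot(*(P-face).T)); print('face',P[j],'total mm',(j-i)*.5)
s=np.r_[0,np.cumsum(np.hypot(*np.diff(P,axis=0).T))]
s0=s[i]
prev=T
for d in np.arange(0,.16,.006):
    k=np.argmin(abs(s-s0-d)); e=P[k]-prev; prev=P[k]
    print(round(d*1000),np.round(P[k],4),round(np.degrees(H[k])),'unit xy',np.round(e@tx/.025,3),np.round(e@ty/.025,3))
    if k>=j: break
E
python3 prof.py
```

```text
[ 0.3319 -0.2731 -0.6569  0.0516  1.321   0.0253  1.3767  0.0237 -0.
  0.    ] rms mm 0.6989401623881648 [ 1.   0.7  0.5  0.6  0.4  1.   1.7  0.6  0.1  0.8  0.4  0.4  0.2  0.5
  0.5 -0.   0.   0.6 -0.9]
angles [-37.6356014   75.68523235  78.87728076]
[ 0.3319 -0.2731 -0.6569  0.0516  1.321   0.0253  1.3767  0.0237 -0.
  0.    ] rms mm 0.6989401623881648 [ 1.   0.7  0.5  0.6  0.4  1.   1.7  0.6  0.1  0.8  0.4  0.4  0.2  0.5
  0.5 -0.   0.   0.6 -0.9]
angles [-37.6356014   75.68523235  78.87728076]
lat off [5.48630949e-05 1.77107387e-04]
face [ 0.29203235 -0.35858598] total mm 164.0
0 [ 0.3546 -0.2905] -38 unit xy 0.007 -0.003
6 [ 0.3593 -0.2942] -38 unit xy 0.009 0.24
12 [ 0.3641 -0.2979] -38 unit xy 0.009 0.24
18 [ 0.3688 -0.3015] -38 unit xy 0.009 0.24
24 [ 0.3736 -0.3052] -40 unit xy 0.008 0.241
30 [ 0.3777 -0.3097] -55 unit xy -0.032 0.239
36 [ 0.3805 -0.315 ] -69 unit xy -0.092 0.223
42 [ 0.3819 -0.3209] -84 unit xy -0.145 0.193
48 [ 0.3817 -0.3269] -99 unit xy -0.189 0.15
54 [ 0.3803 -0.3322] -112 unit xy -0.202 0.091
60 [ 0.3779 -0.3378] -113 unit xy -0.233 0.069
66 [ 0.3755 -0.3434] -113 unit xy -0.233 0.069
72 [ 0.3731 -0.349 ] -113 unit xy -0.233 0.069
78 [ 0.3707 -0.3545] -113 unit xy -0.233 0.069
84 [ 0.3679 -0.3599] -124 unit xy -0.235 0.051
90 [ 0.3639 -0.3644] -139 unit xy -0.24 -0.008
96 [ 0.359  -0.3677] -153 unit xy -0.23 -0.068
102 [ 0.3533 -0.3697] -168 unit xy -0.206 -0.123
108 [ 0.3473 -0.3702] -182 unit xy -0.168 -0.171
114 [ 0.3414 -0.3693] -192 unit xy -0.123 -0.206
120 [ 0.3355 -0.368 ] -192 unit xy -0.111 -0.213
126 [ 0.3297 -0.3667] -192 unit xy -0.111 -0.213
132 [ 0.3238 -0.3655] -192 unit xy -0.111 -0.213
138 [ 0.3179 -0.3642] -192 unit xy -0.111 -0.213
144 [ 0.3121 -0.3629] -192 unit xy -0.111 -0.213
150 [ 0.3062 -0.3616] -192 unit xy -0.111 -0.213
156 [ 0.3003 -0.3604] -192 unit xy -0.111 -0.213
```

View pics/o1.png

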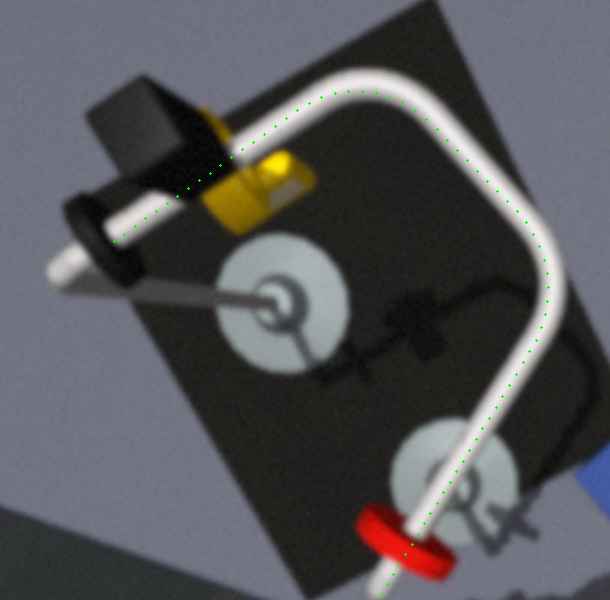

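```bash
cat > prof.py <<'E'
from h import *
import pickle
f1=pickle.load(open('fw.pkl','rb'))
c1=np.array([.3880,-.3182]);c2=np.array([.3621,-.3730]);r=.0205
a=np.radians([-39.7,0,-191.1]); u1=np.array([np.cos(a[0]),np.sin(a[0])]); u3=np.array([np.cos(a[2]),np.sin(a[2])])
u2=(c2-c1)/np.linalg.norm(c2-c1); print('u2',np.degrees(np.arctan2(u2[1],u2[0])))
def fil(c,ua,ub):
    t=np.arccos(ua@ub); d=r*np.tan(t/2); A=c-ua*d
    n=np.array([ua[1],-ua[0]]); o=A+n*r
    return A,[o-r*(n*np.cos(x)-ua*np.sin(x)) for x in np.linspace(0,t,60)]
A,F1=fil(c1,u1,u2);B,F2=fil(c2,u2,u3)
V=np.array([c1-u1*.075]+F1+F2+[c2+u3*.09])
s=np.r_[0,np.cumsum(np.hypot(*np.diff(V,axis=0).T))]
S=np.arange(0,s[-1],.0002); P=np.c_[np.interp(S,s,V[:,0]),np.interp(S,s,V[:,1])]
if __name__=='__main__':
    im=cv2.resize(f1['pixels'],None,fx=3,fy=3,interpolation=cv2.INTER_CUBIC)
    for p in P[::15]:
        u=proj(f1,[*p,.22]); cv2.circle(im,(int(3*u[0]+1),int(3*u[1]+1)),1,(0,255,0),-1)
    cv2.imwrite('pics/o4.png',im[75:675,390:1000])
    T=np.array([.3545,-.2907]); i=np.argmin(np.hypot(*(P-T).T)); print('lat off',P[i]-T)
    tx=np.array([.639,.769]);ty=np.array([.769,-.639])
    face=np.array([.2920,-.3588]); j=np.argmin(np.hypot(*(P-face).T)); print('face',P[j],'total mm',(j-i)*.2)
    prev=P[i]
    for d in np.arange(0.005,.17,.005):
        k=i+int(round(d/.0002))
        if k>=j: break
        e=P[k]-prev; prev=P[k]
        print(round(d*1000),np.round(P[k],4),'unit xy',np.round(e@tx/.025,3),np.round(e@ty/.025,3))
E
python3 prof.py
```

```text
u2 -115.29671714746347
lat off [0.00010806 0.00022252]
face [ 0.29189876 -0.35922707] total mm 166.0
5 [ 0.3585 -0.2937] unit xy 0.0 0.2
10 [ 0.3623 -0.2969] unit xy 0.0 0.2
15 [ 0.3661 -0.3001] unit xy 0.0 0.2
20 [ 0.37   -0.3033] unit xy 0.0 0.2
25 [ 0.3738 -0.3064] unit xy 0.0 0.2
30 [ 0.3776 -0.3098] unit xy -0.006 0.2
35 [ 0.3805 -0.3138] unit xy -0.048 0.194
40 [ 0.3824 -0.3184] unit xy -0.093 0.176
45 [ 0.3832 -0.3233] unit xy -0.133 0.148
50 [ 0.3827 -0.3283] unit xy -0.165 0.112
55 [ 0.381 -0.333] unit xy -0.187 0.069
60 [ 0.3789 -0.3375] unit xy -0.194 0.05
65 [ 0.3767 -0.342 ] unit xy -0.194 0.05
70 [ 0.3746 -0.3465] unit xy -0.194 0.05
75 [ 0.3725 -0.3511] unit xy -0.194 0.05
80 [ 0.3703 -0.3556] unit xy -0.194 0.05
85 [ 0.3681 -0.3601] unit xy -0.194 0.047
90 [ 0.3651 -0.3641] unit xy -0.199 0.009
95 [ 0.3612 -0.3672] unit xy -0.196 -0.039
100 [ 0.3567 -0.3693] unit xy -0.18 -0.085
105 [ 0.3518 -0.3703] unit xy -0.154 -0.126
110 [ 0.3469 -0.37  ] unit xy -0.119 -0.16
115 [ 0.3419 -0.369 ] unit xy -0.096 -0.175
120 [ 0.337  -0.3681] unit xy -0.096 -0.176
125 [ 0.3321 -0.3671] unit xy -0.096 -0.176
130 [ 0.3272 -0.3662] unit xy -0.096 -0.176
135 [ 0.3223 -0.3652] unit xy -0.096 -0.176
140 [ 0.3174 -0.3642] unit xy -0.096 -0.176
145 [ 0.3125 -0.3633] unit xy -0.096 -0.176
150 [ 0.3076 -0.3623] unit xy -0.096 -0.176
155 [ 0.3027 -0.3613] unit xy -0.096 -0.176
160 [ 0.2978 -0.3604] unit xy -0.096 -0.176
165 [ 0.2929 -0.3594] unit xy -0.096 -0.176
```

View pics/o4.png

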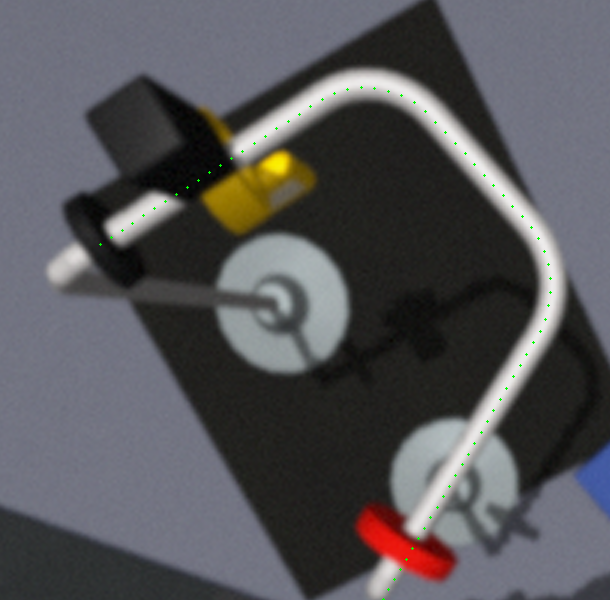

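```bash
cat > st.py <<'E'
from h import *
import sys
s=bot.observe(); p=s['position']; F=np.array(s['force']); y=s['tool_rot'][2]
tx=np.array([np.cos(y),np.sin(y)]);ty=np.array([np.sin(y),-np.cos(y)])
print('t',round(s['clock'],2),'pos',np.round(p,4),'F',np.round(F,1),'Ftool',np.round([F[:2]@tx,F[:2]@ty],1),'M',np.round(s['moment'],2),'yaw',round(y,3),'w',round(s['grip_width'],4))
E
python3 -m handwheel '[[0,0,-0.08,0,0,0],[0,0,-0.08,0,0,0],[0,0,0,0,0,0]]'; python3 st.py
python3 -m handwheel '[[0,0.2,0,0,0,0],[0,0.2,0,0,0,0],[0,0.2,0,0,0,0],[0,0.2,0,0,0,0]]'; python3 st.py
```

```text
clock: 5.38
position: [0.3546, -0.2907, 0.2419]
tool_rot: [3.141, -0.0, 0.878]
force: [-0.1, 1.1, -1.6]
grip_width: 0.0134
t 5.38 pos [ 0.3546 -0.2907  0.2419] F [-0.1  1.1 -1.6] Ftool [ 0.8 -0.8] M [0.04 0.02 0.01] yaw 0.878 w 0.0134
clock: 5.88
position: [0.3702, -0.3037, 0.2417]
tool_rot: [-3.142, -0.0, 0.878]
force: [-0.6, -0.2, -0.4]
grip_width: 0.0134
t 5.88 pos [ 0.3702 -0.3037  0.2417] F [-0.6 -0.2 -0.4] Ftool [-0.6 -0.3] M [ 0.03  0.01 -0.06] yaw 0.878 w 0.0134
```

```bash
python3 -m handwheel '[[0,0.22,0,0,0,0],[-0.005,0.2,0,0,0,0],[-0.045,0.195,0,0,0,0],[-0.09,0.175,0,0,0,0]]'; python3 st.py
python3 - <<'E'
from h import *
f=grab('wrist','w7.png')
E
```

```text
clock: 6.38
position: [0.383, -0.319, 0.2418]
tool_rot: [-3.142, 0.0, 0.878]
force: [0.5, -0.1, -0.9]
grip_width: 0.0132
t 6.38 pos [ 0.383  -0.319   0.2418] F [ 0.5 -0.1 -0.9] Ftool [0.2 0.4] M [ 0.02  0.07 -0.02] yaw 0.878 w 0.0132
```

View pics/w7.png

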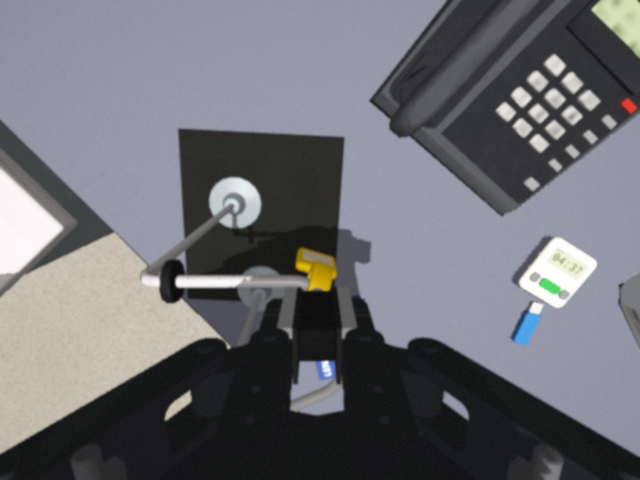

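```bash
python3 -m handwheel '[[-0.13,0.15,0,0,0,0],[-0.165,0.112,0,0,0,0],[0,0,0,0,0,0]]'; python3 st.py
```

```text
clock: 6.8
position: [0.383, -0.329, 0.2418]
tool_rot: [-3.142, 0.0, 0.877]
force: [-0.0, -0.3, -1.6]
grip_width: 0.0131
t 6.8 pos [ 0.383  -0.329   0.2418] F [-0.  -0.3 -1.6] Ftool [-0.3  0.2] M [ 0.   -0.   -0.02] yaw 0.877 w 0.0131
```

```bash
python3 -m handwheel '[[-0.187,0.069,0,0,0,0],[-0.194,0.05,0,0,0,0],[0,0,0,0,0,0]]'; python3 st.py
python3 - <<'E'
from h import *
f=grab('wrist','w8.png'); f=grab('scene','s8.png'); a=f['pixels'][180:260,190:290]; cv2.imwrite('pics/s8c.png',cv2.resize(a,None,fx=6,fy=6))
E
```

```text
clock: 7.18
position: [0.3791, -0.3383, 0.2418]
tool_rot: [-3.142, 0.0, 0.877]
force: [0.2, 0.4, -0.8]
grip_width: 0.0135
t 7.17 pos [ 0.3791 -0.3383  0.2418] F [ 0.2  0.4 -0.8] Ftool [ 0.4 -0.1] M [ 0.06 -0.01 -0.03] yaw 0.877 w 0.0135
```

View pics/w8.png

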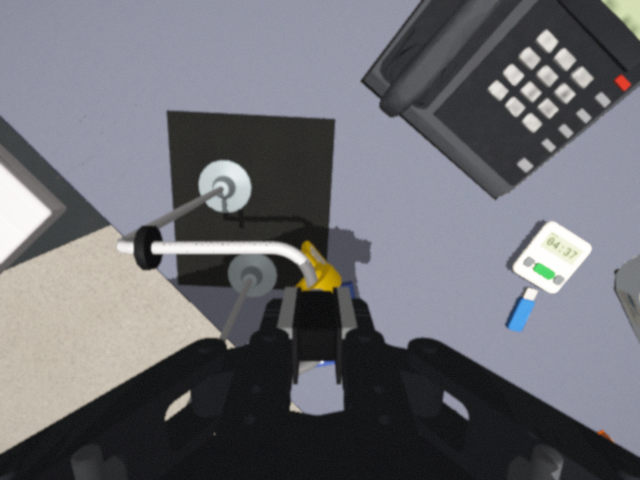

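View pics/s8c.png

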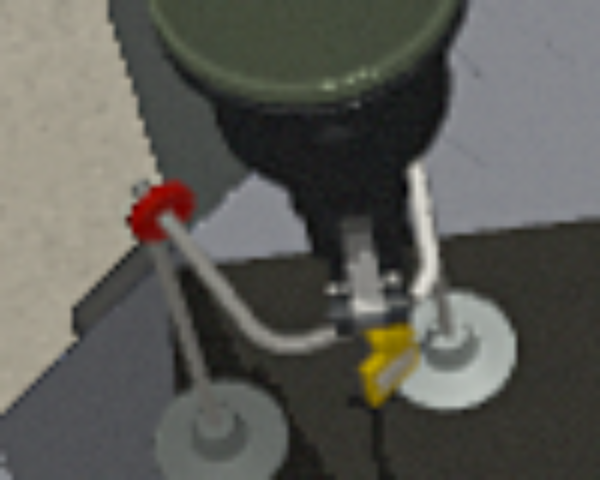

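```bash
python3 -m handwheel '[[-0.194,0.05,0,0,0,0],[-0.194,0.05,0,0,0,0],[-0.194,0.05,0,0,0,0],[0,0,0,0,0,0]]'; python3 st.py
python3 -m handwheel '[[-0.194,0.05,0,0,0,0],[-0.194,0.048,0,0,0,0],[0,0,0,0,0,0]]'; python3 st.py
python3 - <<'E'
from h import *
f=grab('wrist','w9.png'); f=grab('scene','s9.png'); a=f['pixels'][180:260,190:290]; cv2.imwrite('pics/s9c.png',cv2.resize(a,None,fx=6,fy=6))
f=grab('side','d9.png'); a=f['pixels'][200:300,180:300]; cv2.imwrite('pics/d9c.png',cv2.resize(a,None,fx=5,fy=5))
E
```

```text
clock: 7.78
position: [0.3727, -0.3518, 0.2417]
tool_rot: [-3.142, 0.0, 0.877]
force: [-0.7, -0.2, -1.2]
grip_width: 0.0137
t 7.78 pos [ 0.3727 -0.3518  0.2417] F [-0.7 -0.2 -1.2] Ftool [-0.6 -0.4] M [ 0.01  0.01 -0.02] yaw 0.877 w 0.0137
clock: 8.15
position: [0.3684, -0.3609, 0.2418]
tool_rot: [-3.142, 0.0, 0.877]
force: [-0.2, 1.1, -1.2]
grip_width: 0.0134
t 8.15 pos [ 0.3684 -0.3609  0.2418] F [-0.2  1.1 -1.2] Ftool [ 0.7 -0.9] M [ 0.02 -0.03  0.  ] yaw 0.877 w 0.0134
```

View pics/s9c.png

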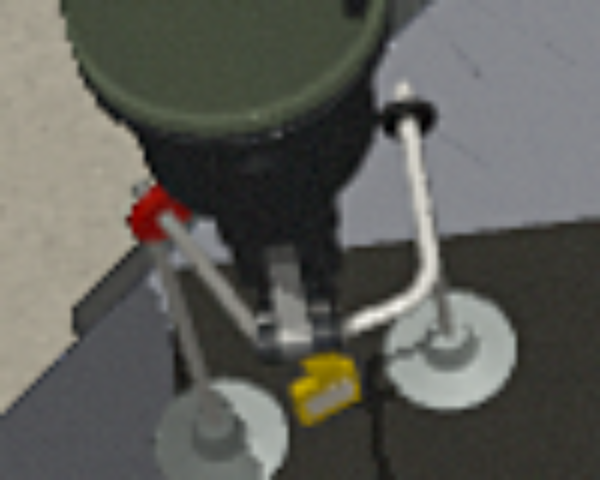

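View pics/d9c.png

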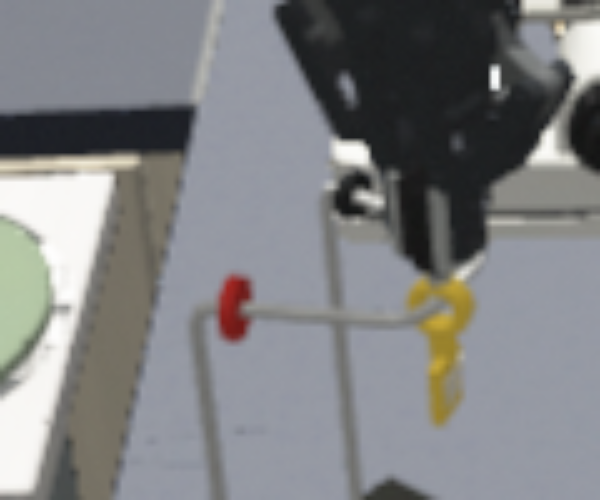

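View pics/w9.png

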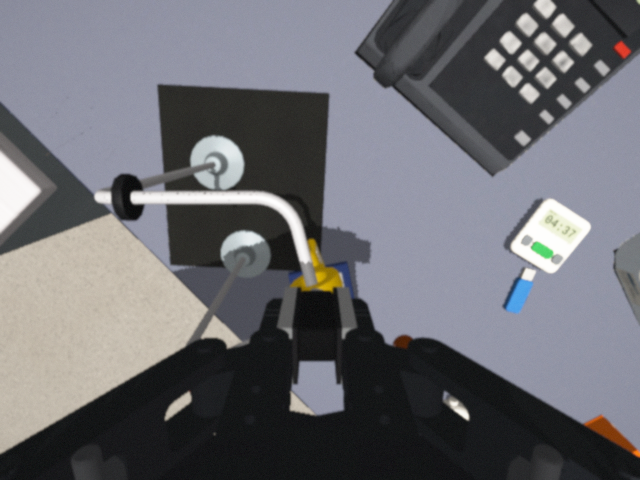

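```bash
python3 -m handwheel '[[-0.199,0.009,0,0,0,0],[-0.196,-0.039,0,0,0,0],[0,0,0,0,0,0]]'; python3 st.py
python3 - <<'E'
from h import *
f=grab('wrist','w10.png')
f=grab('side','d10.png'); a=f['pixels'][200:300,180:300]; cv2.imwrite('pics/d10c.png',cv2.resize(a,None,fx=5,fy=5))
E
```

```text
clock: 8.68
position: [0.3613, -0.3679, 0.2418]
tool_rot: [-3.141, 0.0, 0.877]
force: [-0.3, 0.7, -0.9]
grip_width: 0.0135
t 8.68 pos [ 0.3613 -0.3679  0.2418] F [-0.3  0.7 -0.9] Ftool [ 0.4 -0.7] M [0.04 0.   0.02] yaw 0.877 w 0.0135
```

View pics/d10c.png

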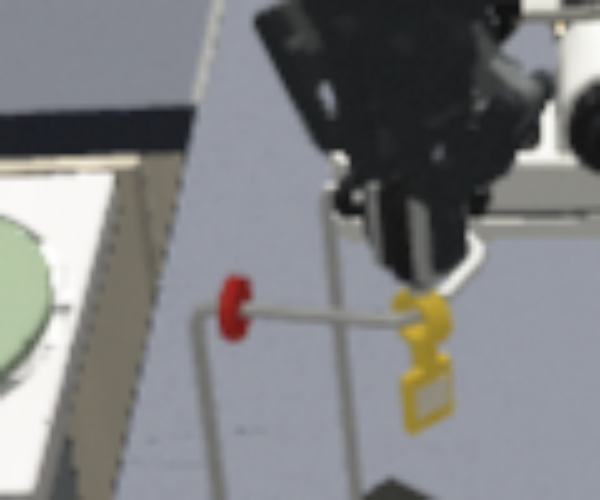

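View pics/w10.png

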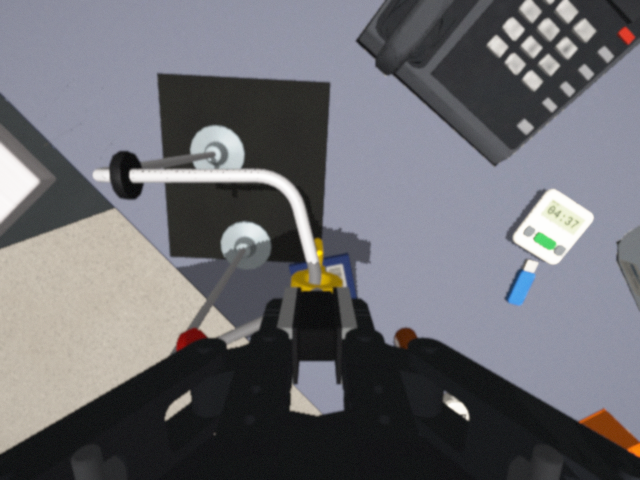

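```bash
python3 -m handwheel '[[-0.18,-0.085,0,0,0,0],[-0.154,-0.126,0,0,0,0],[0,0,0,0,0,0]]'; python3 st.py
python3 -m handwheel '[[-0.12,-0.16,0,0,0,0],[-0.096,-0.175,0,0,0,0],[0,0,0,0,0,0]]'; python3 st.py
python3 - <<'E'
from h import *
f=grab('wrist','w11.png')
f=grab('side','d11.png'); a=f['pixels'][200:300,180:300]; cv2.imwrite('pics/d11c.png',cv2.resize(a,None,fx=5,fy=5))
f=grab('scene','s11.png'); a=f['pixels'][180:260,190:290]; cv2.imwrite('pics/s11c.png',cv2.resize(a,None,fx=6,fy=6))
E
```

```text
clock: 9.15
position: [0.3519, -0.3708, 0.2418]
tool_rot: [-3.141, 0.0, 0.877]
force: [0.2, 0.5, -0.6]
grip_width: 0.0139
t 9.15 pos [ 0.3519 -0.3708  0.2418] F [ 0.2  0.5 -0.6] Ftool [ 0.5 -0.2] M [0.05 0.01 0.01] yaw 0.877 w 0.0139
clock: 9.52
position: [0.3421, -0.3694, 0.2418]
tool_rot: [-3.141, 0.0, 0.878]
force: [0.3, 0.0, -0.5]
grip_width: 0.0135
t 9.53 pos [ 0.3421 -0.3694  0.2418] F [ 0.3  0.  -0.5] Ftool [0.2 0.2] M [ 0.    0.01 -0.01] yaw 0.878 w 0.0135
```

View pics/d11c.png

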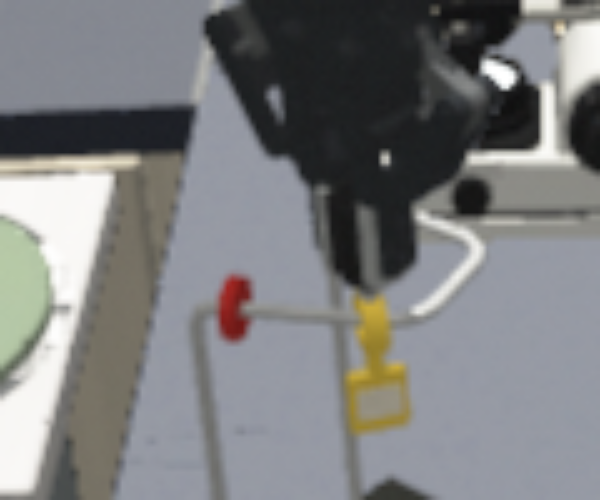

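View pics/w11.png

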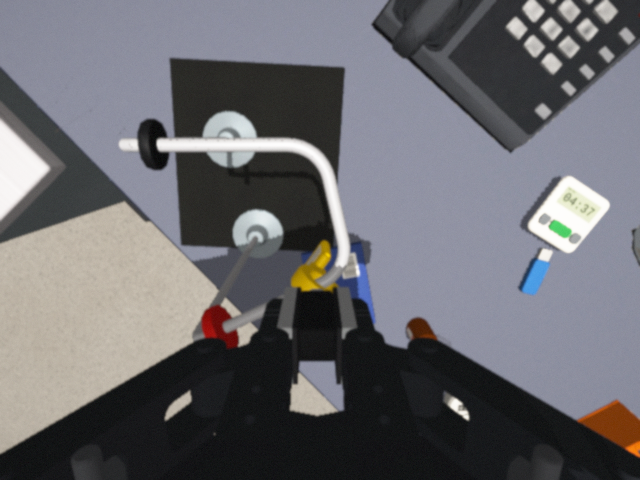

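View pics/s11c.png

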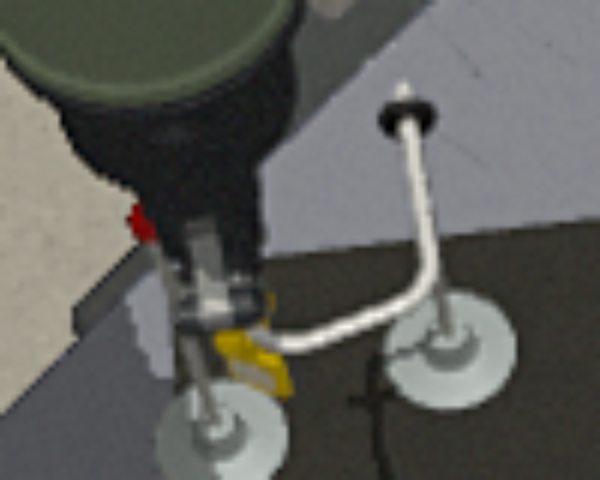

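```bash
python3 - <<'E'
from h import *
f=grab('wrist','w12.png'); print(bot.observe()['position'])
a=f['pixels'][230:350,190:360]; cv2.imwrite('pics/w12c.png',cv2.resize(a,None,fx=4.5,fy=4.5,interpolation=cv2.INTER_CUBIC))
import pickle; pickle.dump(f,open('fw12.pkl','wb'))
E
```

```text
[ 0.34266729 -0.3694394   0.24181591]
```

View pics/w12c.png

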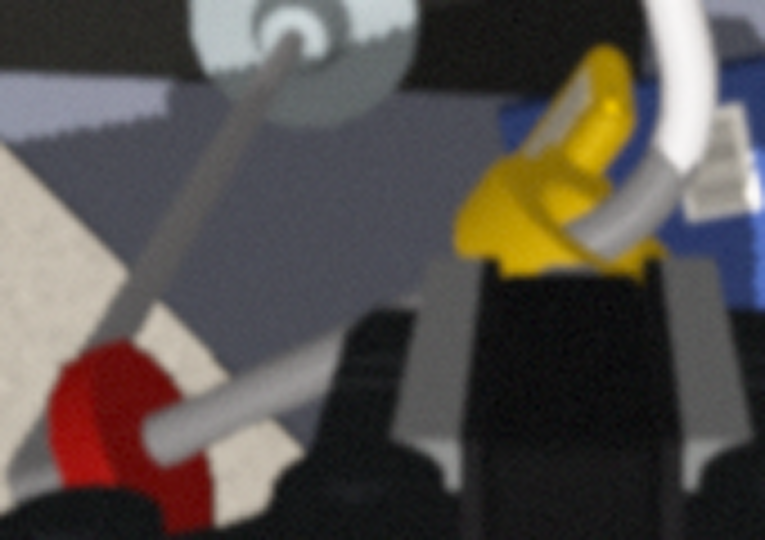

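```bash
python3 - <<'E'
from h import *
import pickle
f=pickle.load(open('fw12.pkl','rb'))
C=lambda x,y:(190+x/4.5,230+y/4.5)
a=atz(f,C(160,443),.22)[:2]; b=atz(f,C(330,362),.22)[:2]
u=(a-b)/np.linalg.norm(a-b); print(a,b,np.degrees(np.arctan2(u[1],u[0])))
T=np.array([.3424,-.3694]); d=T-a; print('along',d@u,'lateral',d@np.array([-u[1],u[0]]))
tx=np.array([.639,.769]);ty=np.array([.769,-.639]); print('u tool',u@tx,u@ty,'left tool',np.array([-u[1],u[0]])@tx,np.array([-u[1],u[0]])@ty)
E
```

```text
[ 0.29204117 -0.35843685] [ 0.3140759  -0.36330801] 167.5342701331386
along -0.05153808781082796 lateral -0.0001655419280772449
u tool -0.45794278396043026 -0.8888027939979548 left tool -0.8888027939979548 0.45794278396043026
```

```bash
python3 -m handwheel '[[-0.092,-0.178,0,0,0,0],[-0.092,-0.178,0,0,0,0],[-0.092,-0.178,0,0,0,0],[-0.092,-0.178,0,0,0,0],[-0.092,-0.178,0,0,0,0],[0,0,0,0,0,0]]'; python3 st.py
python3 -m handwheel '[[-0.092,-0.178,0,0,0,0],[-0.073,-0.142,0,0,0,0],[-0.073,-0.142,0,0,0,0],[0,0,0,0,0,0]]'; python3 st.py
python3 - <<'E'
from h import *
f=grab('wrist','w13.png'); a=f['pixels'][230:350,190:360]; cv2.imwrite('pics/w13c.png',cv2.resize(a,None,fx=4.5,fy=4.5,interpolation=cv2.INTER_CUBIC))
f=grab('side','d13.png'); a=f['pixels'][200:300,180:300]; cv2.imwrite('pics/d13c.png',cv2.resize(a,None,fx=5,fy=5))
E
```

```text
clock: 10.48
position: [0.3177, -0.3641, 0.2419]
tool_rot: [-3.142, 0.0, 0.878]
force: [1.0, -0.6, -0.4]
grip_width: 0.0134
t 10.47 pos [ 0.3177 -0.3641  0.2419] F [ 1.  -0.6 -0.4] Ftool [0.2 1.2] M [ 0.04  0.05 -0.02] yaw 0.878 w 0.0134
clock: 10.98
position: [0.3051, -0.3613, 0.2418]
tool_rot: [-3.142, 0.0, 0.878]
force: [0.7, -0.2, -0.8]
grip_width: 0.0134
t 10.97 pos [ 0.3051 -0.3613  0.2418] F [ 0.7 -0.2 -0.8] Ftool [0.3 0.7] M [0.08 0.04 0.01] yaw 0.878 w 0.0134
```

View pics/d13c.png

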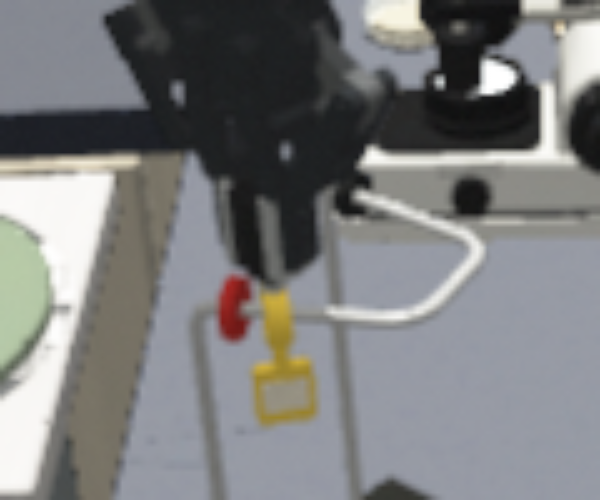

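View pics/w13c.png

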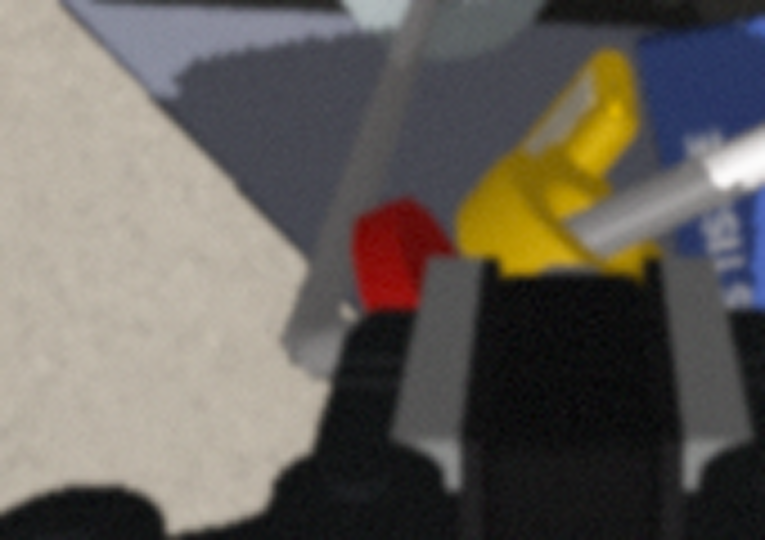

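```bash
python3 -m handwheel '[[-0.037,-0.071,0,0,0,0],[-0.037,-0.071,0,0,0,0],[0,0,0,0,0,0]]'; python3 st.py
python3 -m handwheel '[[-0.018,-0.036,0,0,0,0],[0,0,0,0,0,0]]'; python3 st.py
python3 -m handwheel '[[-0.018,-0.036,0,0,0,0],[0,0,0,0,0,0]]'; python3 st.py
```

```text
clock: 11.45
position: [0.3013, -0.3604, 0.2418]
tool_rot: [-3.141, 0.0, 0.878]
force: [-0.1, -0.2, -1.6]
grip_width: 0.0133
t 11.45 pos [ 0.3013 -0.3604  0.2418] F [-0.1 -0.2 -1.6] Ftool [-0.2  0. ] M [ 0.02  0.   -0.04] yaw 0.878 w 0.0133
clock: 11.7
position: [0.3004, -0.3602, 0.2418]
tool_rot: [-3.142, 0.0, 0.878]
force: [-0.5, 0.1, -0.4]
grip_width: 0.0135
t 11.7 pos [ 0.3004 -0.3602  0.2418] F [-0.5  0.1 -0.4] Ftool [-0.3 -0.4] M [-0.   -0.03 -0.02] yaw 0.878 w 0.0135
clock: 11.95
position: [0.2994, -0.36, 0.2418]
tool_rot: [-3.142, 0.0, 0.878]
force: [0.1, 0.2, -0.9]
grip_width: 0.0132
t 11.95 pos [ 0.2994 -0.36    0.2418] F [ 0.1  0.2 -0.9] Ftool [ 0.3 -0. ] M [-0.    0.03  0.01] yaw 0.878 w 0.0132
```

Now creep to contact while feeling the force.

```bash
python3 -m handwheel '[[-0.018,-0.036,0,0,0,0],[0,0,0,0,0,0]]'; python3 st.py
python3 -m handwheel '[[-0.009,-0.018,0,0,0,0],[0,0,0,0,0,0]]'; python3 st.py
python3 - <<'E'
from h import *
f=grab('side','d14.png'); a=f['pixels'][230:290,200:280]; cv2.imwrite('pics/d14c.png',cv2.resize(a,None,fx=8,fy=8))
E
```

```text
clock: 12.2
position: [0.2984, -0.3597, 0.2418]
tool_rot: [-3.142, 0.0, 0.878]
force: [-0.2, 0.1, -0.7]
grip_width: 0.0135
t 12.2 pos [ 0.2984 -0.3597  0.2418] F [-0.2  0.1 -0.7] Ftool [-0.  -0.2] M [-0.04 -0.04  0.02] yaw 0.878 w 0.0135
clock: 12.45
position: [0.298, -0.3596, 0.2418]
tool_rot: [-3.142, 0.0, 0.878]
force: [-0.2, -0.7, -1.6]
grip_width: 0.0133
t 12.45 pos [ 0.298  -0.3596  0.2418] F [-0.2 -0.7 -1.6] Ftool [-0.7  0.3] M [-0.07 -0.01 -0.01] yaw 0.878 w 0.0133
```

View pics/d14c.png

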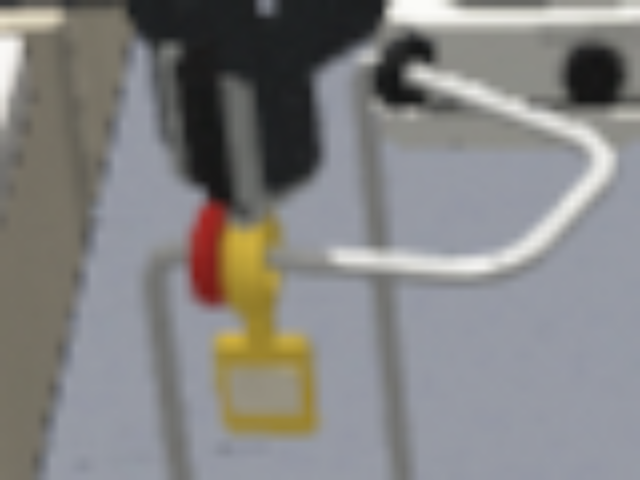

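```bash
for i in 1; do python3 -m handwheel '[[-0.009,-0.018,0,0,0,0],[0,0,0,0,0,0]]' >/dev/null; python3 st.py; done
python3 -m handwheel '[[-0.009,-0.018,0,0,0,0],[0,0,0,0,0,0]]' >/dev/null; python3 st.py
```

```text
t 12.75 pos [ 0.2975 -0.3595  0.2418] F [ 0.1 -0.5 -1.2] Ftool [-0.3  0.4] M [-0.01  0.01  0.02] yaw 0.878 w 0.0135
t 13.0 pos [ 0.297  -0.3594  0.2418] F [ 0.3 -0.6 -0.4] Ftool [-0.2  0.6] M [ 0.04  0.01 -0.01] yaw 0.878 w 0.0137
```

```bash
python3 -m handwheel '[[-0.009,-0.018,0,0,0,0],[0,0,0,0,0,0]]' >/dev/null; python3 st.py
```

```text
t 13.25 pos [ 0.2966 -0.3593  0.2418] F [-0.1 -0.3 -1.4] Ftool [-0.4  0.1] M [-0.09 -0.08  0.02] yaw 0.878 w 0.0136
```

```bash
python3 -m handwheel '[[-0.009,-0.018,0,0,0,0],[0,0,0,0,0,0]]' >/dev/null; python3 st.py
```

```text
t 13.5 pos [ 0.2963 -0.3593  0.2419] F [ 2.8 -0.5 -2.7] Ftool [1.4 2.5] M [-0.25 -0.83  0.05] yaw 0.878 w 0.0131
```

```bash
python3 -m handwheel '[[-0.009,-0.018,0,0,0,0],[0,0,0,0,0,0]]' >/dev/null; python3 st.py
```

```text
t 13.75 pos [ 0.2962 -0.3592  0.2419] F [ 5.8 -1.7 -2.9] Ftool [2.4 5.6] M [-0.44 -1.54  0.07] yaw 0.878 w 0.0136
```

```bash
python3 -m handwheel '[[-0.009,-0.018,0,0,0,0],[0,0,0,0,0,0]]' >/dev/null; python3 st.py
```

```text
t 14.0 pos [ 0.2961 -0.3592  0.242 ] F [ 9.7 -2.1 -5.3] Ftool [4.6 8.8] M [-0.58 -2.08  0.03] yaw 0.878 w 0.0136
```

```bash
python3 -m handwheel '[[0.009,0.018,0,0,0,0],[0,0,0.06,0,0,0],[0,0,0.06,0,0,0],[0,0,0.04,0,0,0],[0,0,0,0,0,0]]' >/dev/null; python3 st.py
python3 - <<'E'
from h import *
f=grab('side','d15.png'); a=f['pixels'][230:290,200:280]; cv2.imwrite('pics/d15c.png',cv2.resize(a,None,fx=8,fy=8))
E
```

```text
t 14.62 pos [ 0.2962 -0.3593  0.2381] F [ 5.2 -1.3 -0.9] Ftool [2.4 4.9] M [-0.4  -1.39  0.03] yaw 0.878 w 0.0134
```

View pics/d15c.png

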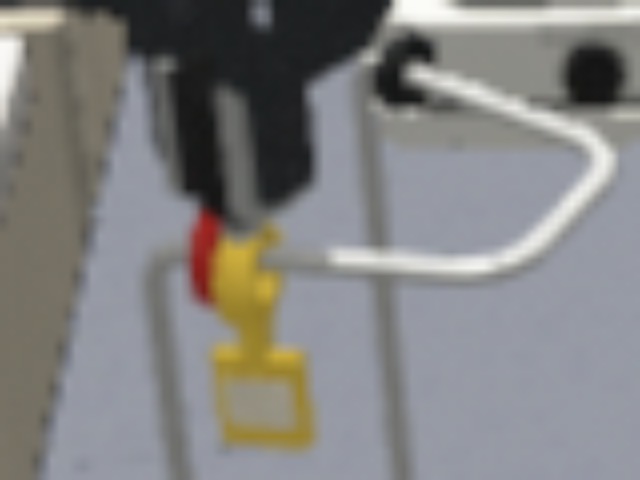

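```bash
python3 -m handwheel '[[0.005,0.01,0,0,0,0],[0,0,0,0,0,0]]' >/dev/null; python3 st.py
python3 -m handwheel '[[0,0,0,0,0,0],[0,0,0,0,0,0],[0,0,0,0,0,0],[0,0,0,0,0,0],[0,0,0,0,0,0]]' -1 >/dev/null; python3 st.py
python3 - <<'E'
from h import *
f=grab('side','d16.png'); a=f['pixels'][230:290,200:280]; cv2.imwrite('pics/d16c.png',cv2.resize(a,None,fx=8,fy=8))
f=grab('wrist','w16.png')
E
```

```text
t 14.93 pos [ 0.2962 -0.3593  0.238 ] F [ 5.7 -1.5  1.6] Ftool [2.5 5.4] M [-0.34 -1.19 -0.03] yaw 0.878 w 0.0131
t 15.55 pos [ 0.2958 -0.3591  0.2378] F [-0.7 -0.5  0. ] Ftool [-0.8 -0.2] M [ 0.02 -0.03  0.03] yaw 0.878 w 0.0855
```

View pics/d16c.png

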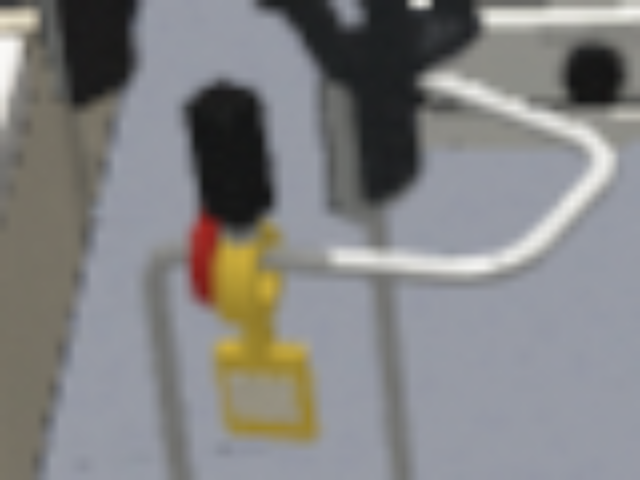

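View pics/w16.png

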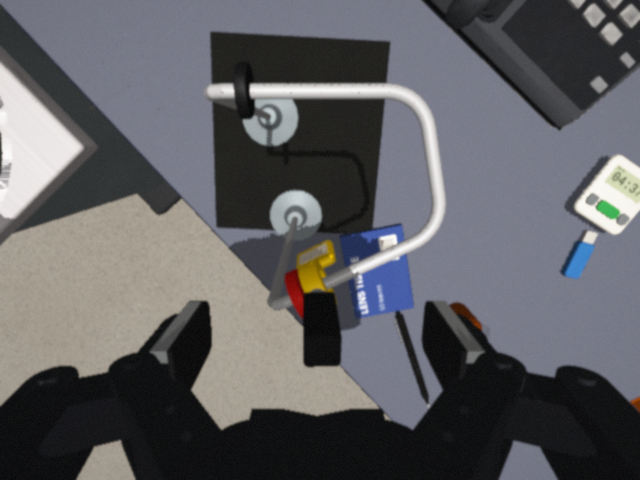

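```bash
python3 -m handwheel '[[0,0,-0.4,0,0,0],[0,0,-0.8,0,0,0],[0,0,-0.8,0,0,0],[0,0,-0.8,0,0,0],[0,0,-0.8,0,0,0],[0,0,-0.8,0,0,0],[0,0,0,0,0,0],[0,0,0,0,0,0]]'
python3 - <<'E'
from h import *
f=grab('side','d17.png'); a=f['pixels'][225:300,190:290]; cv2.imwrite('pics/d17c.png',cv2.resize(a,None,fx=7,fy=7,interpolation=cv2.INTER_CUBIC))
f=grab('wrist','w17.png'); a=f['pixels'][130:350,200:450]; cv2.imwrite('pics/w17c.png',cv2.resize(a,None,fx=2.7,fy=2.7,interpolation=cv2.INTER_CUBIC))
E
```

```text
clock: 16.65
position: [0.2957, -0.359, 0.3476]
tool_rot: [-3.141, -0.0, 0.878]
force: [-0.5, 0.2, 0.3]
grip_width: 0.0855
```

View pics/d17c.png

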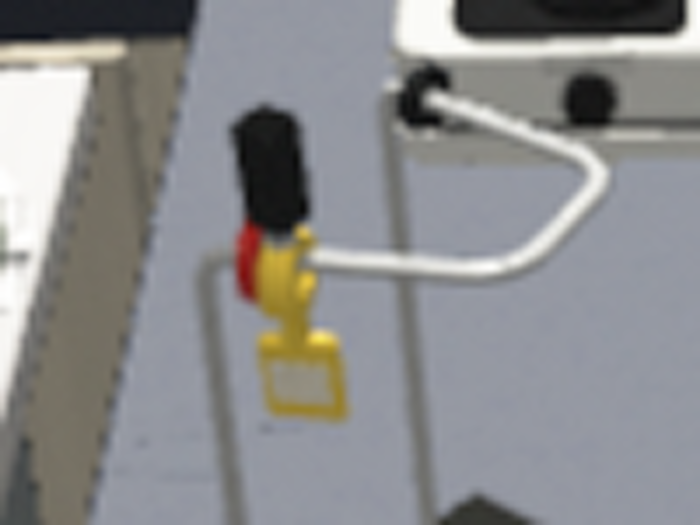

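View pics/w17c.png

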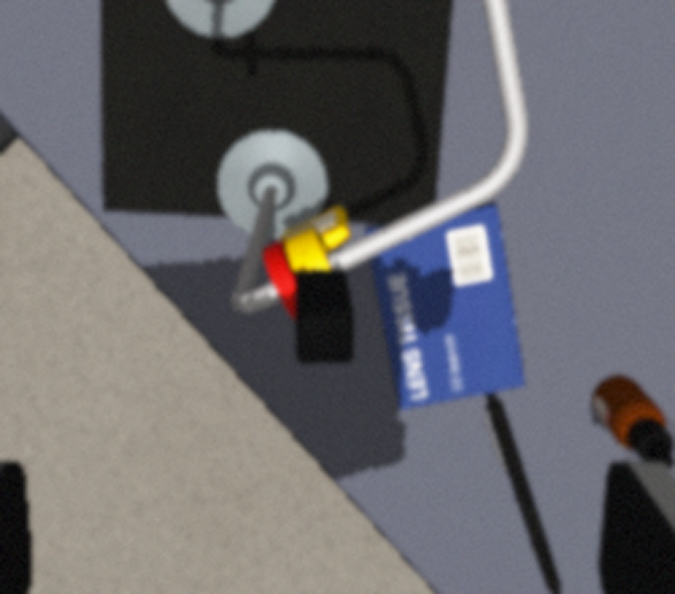

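```bash
python3 - <<'E'
from h import *
f=grab('side','d18.png'); k=7
im=cv2.resize(f['pixels'][225:300,190:290],None,fx=k,fy=k,interpolation=cv2.INTER_CUBIC)
def P(X):
    u=proj(f,X); return (int((u[0]-190)*k),int((u[1]-225)*k))
B=np.array([.2967,-.3593])
cv2.line(im,P([*B,.164]),P([*B,.268]),(0,255,0),1)
S=np.array([.2920,-.3584]); cv2.line(im,P([*S,.207]),P([*S,.233]),(255,0,255),1)
cv2.imwrite('pics/d18c.png',im)
g=grab('scene','s18.png'); cv2.imwrite('pics/s18c.png',cv2.resize(g['pixels'][185:265,190:290],None,fx=7,fy=7,interpolation=cv2.INTER_CUBIC))
E
```

```text
(no output)
```

View pics/d18c.png

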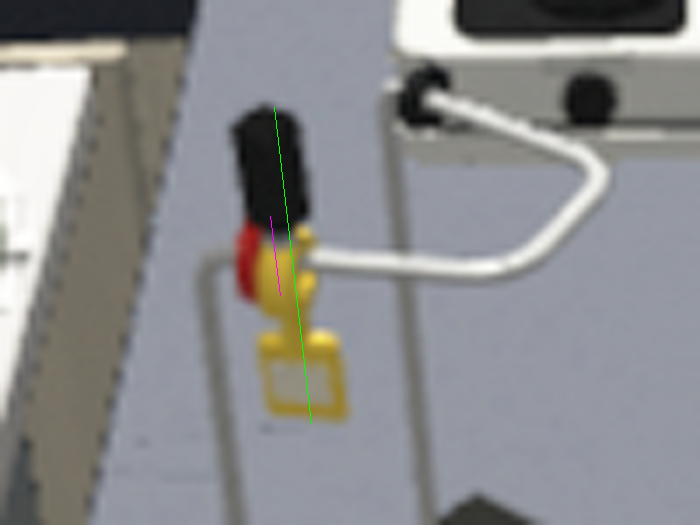

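View pics/s18c.png

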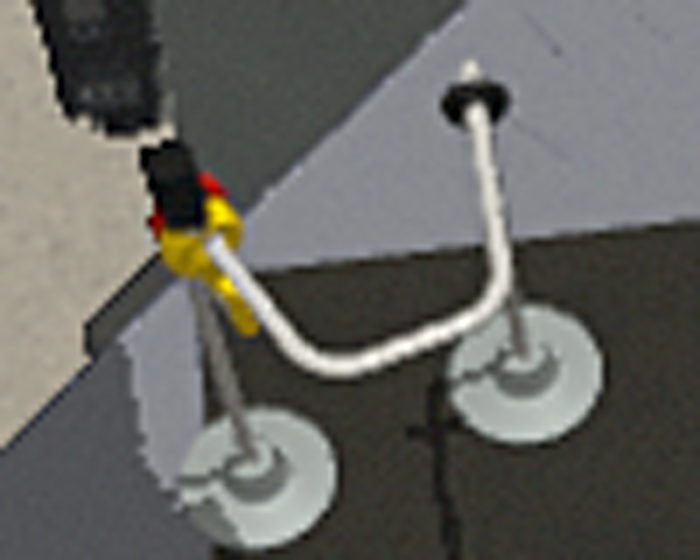

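```bash
python3 st.py; python3 -c "
from workcell import bot
print(bot.job_done())"
```

```text
t 16.85 pos [ 0.2957 -0.359   0.3473] F [ 0.2 -0.3 -0.5] Ftool [-0.1  0.3] M [-0.01 -0.   -0.01] yaw 0.878 w 0.0855
the job is handed in; nothing more can be done
None
```

I gripped the tag by its black grip at 30 N, lifted it about 4 mm to centre the ring, and slid it along the wire round both bends to the red disc. There I lowered it onto the wire, opened the gripper and lifted clear. I handed the job in at about 17 s; the hand-in reports no verdict.

- **Force:** Sideways force readings stayed near 1 N along the wire. At the disc I felt firm contact, just under 10 N at most. I eased off half a millimetre and it read about 5 N just before I let go.
- **Final position:** After release, the side, wrist and scene pictures show the ring up against the red disc with no visible gap. The tag hangs about 1° off vertical by pixel measurement. The gripper is about 8 cm above the grip and reads no load.
- **Disagreements:** The cameras differed by 3 to 5 mm on absolute positions, so I relied on the wrist view and the force readings. My automatic curve fits of the wire were up to about 2 mm off, so I used a simpler line-and-arc path. I checked it again on the last straight, where the sideways error was about 0.2 mm.
- **Not checked:** I did not measure the cup, jar and carton again afterwards, but the arm never went near them.

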